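Set out the printing blocks for a border print

ROBOT

A 6-joint arm with a two-finger parallel gripper is mounted at the origin on the work surface. World frame = base frame: x ahead of the robot, y to its left, z up, the work surface at z = 0. Lengths are in mm, angles in degrees, forces in N, time in s.
With the tool pointing down it reaches from about 350 to 850 mm from the base axis. Payload 8.1 kg.
Tool frame: the origin (TCP) lies at the very end of the fingers, on their centre line; the grasp point (between the pads) lies r.tcp_to_grasp behind it (r.tcp_to_grasp is the distance from the TCP to the grasp point, in mm); z points along the fingers, y is the line along which they close (so a half turn about z gives the same grasp; the last joint's range is limited). The gripper opens to 85 mm and grips with 20 to 120 N. Pads are 22 mm wide; open, the fingers measure 114 mm over their backs; the gripper's body (76 mm by 85 mm) begins 54 mm behind the grasp point. The pads swing forward as they close: fully open they stand 13 mm farther back than shut.
Start: joints at [61.169, 7.471, 85.268, -0, 87.261, -4.893], TCP at [243.43, 548.404, 231.292] pointing down, gripper open.
Joint ranges: [-169.43, 169.43], [-51.17, 129.36], [1.28, 143.12], [-76.62, 256.62], [0, 156.53], [-152.29, 152.29]. Speed limits (degrees/s): [136.94, 136.94, 159.86, 180, 180, 180].

INTERFACE

Orientations are given as [roll, pitch, yaw] about the fixed x, y, z axes, in that order (R = Rz(yaw) Ry(pitch) Rx(roll)).
In Python, from bench import r gives the robot as it stands.
- The arm moves only by the shell command python3 -m handwheel 'ROWS' [OPENING] [FORCE]. ROWS is JSON, a list of rows, each a list of 4 numbers: the shift along the tool's x, y, z in m, then the turn about the tool's z in degrees. A call has 1 to 10 rows; each row shifts and turns the commanded pose from where the row before left it, along the tool's axes as they then stand; what a row does not reach is not made up. A row lasts 1/10 s, in which the tool goes at most 50 mm and 8.59 degrees, less where a joint would pass 70% of its speed; a pose out of reach is approached as far as the arm can. A call is refused whole if a number of a shift passes 0.05 or a number of a turn 8.59, either way. A call with a gripper value outside its range is refused whole. OPENING is the finger opening in m, from 0 to 0.0854, set as the call begins (- or left out, the last holds). The fingers move at their own pace and stop on an object; FORCE is the grip in N (left out, the last holds). Time passes only in rows, so rows that do not move let the fingers close. It gives the time, the measured TCP pose, the force, the opening and the grip force at its end, in the units of the state.
- r.sense(): the state, without advancing time (a new reading comes with each control period).
- r.snapshot(name): name is "scene" or "top" or "wrist"; returns the picture (384x512x3 uint8, red, green, blue); there is no depth.
- r.camera_params(name): a dict with "fx", "fy", "cx", "cy" (pixels), "D" ([k1, k2, p1, p2, k3] as OpenCV has them; the pictures are not rectified), "R" (3x3) and "t" (3): a world point X has camera coordinates R X + t; the wrist camera has in their place "mount" (4x4, takes a point from camera to tool coordinates, whose origin is the TCP and whose axes are the flange's). Camera axes: x right, y down, z forward; pixel columns grow to the right and rows downward; lengths in mm; the calibration is good to about 2 mm. A picture is of the moment at which its call begins: read the wrist's pose just before it. camera_params takes no time and is no camera call.
- r.hand_in(): hands the job in; it is judged then, once.
The state is a dict: "time": time; "joint_pos": joint angles; "qd": joint speeds; "joint_efforts": joint torques, N m; "tool_pos": TCP position; "tcp_rot": TCP orientation; "ft_force": force on the tool from outside, world axes, zero at the start; "wrist_torque": the same for the moment, N m; "finger_gap": finger opening in mm; "grip_force": force on a finger pad.
Only numpy, scipy, OpenCV 4.12 (cv2) and the standard library are available. Lean on these libraries where they do the work, as an engineer would, in place of code of your own. Each camera call takes 0.05 s, during which the arm holds its last target. There are 200 camera calls.

TASK

Set out this block-printing station: put the inking slab in the middle of the cork mat that lies between the other two mats, and stand the round block on the middle of the slab. Put the oblong line block on the mat in front of the brush jar and the L-shaped corner block on the mat in front of the metal bowl, all blocks upright with the grip over the middle of the mat; leave the square block where it is.

Things in the scene. Friction and masses are not known exactly. Their poses are not given: they have to be found in the camera images.
- line_block_mid (a point): Oblong dark-wood printing block, 90 x 56 x 30 mm (x, y, z), loose, about 0.15 kg. On its top, in the middle, a pale wooden ridge to grip it by: 64 mm along its x, 20 mm wide along its y, from 30 to 62 mm height. The point is at the middle of the block in x and y, half-way up the whole thing (31 mm above its underside); z up.
- corner_block_mid (a point): L-shaped dark-wood corner block, loose, about 0.12 kg: two legs at a right angle, each 72 mm long over the outside corner, 36 mm wide and 30 mm high; a round pale knob, 26 mm across, stands upright on it from 30 to 62 mm height. The point is on the axis of the knob, half-way up the whole thing (31 mm above its underside); it lies 30 mm in from both outer sides of the L, near the inner corner; the legs run from the outer corner (at x = -30, y = -30 mm) towards +x and +y; z up.
- round_block_mid (a point): Round dark-wood block, 46 mm in diameter, 30 mm high, loose, about 0.09 kg; in its middle a round pale knob, 26 mm across, stands upright on it from 30 to 62 mm height. The point is on the axis of the knob, half-way up the whole thing (31 mm above its underside); z up.
- slab_mid (a point): Inking slab: a flat wooden slab with a bright steel face on top and no grip, 96 x 54 x 24 mm (x, y, z), loose, about 0.16 kg; can be gripped across its 54 mm width. The point is its centre, 12 mm above its underside; z up.
- square_block_mid (a point): Square dark-wood block, 58 x 58 mm, 30 mm high, loose; in its middle a round pale knob, 26 mm across, stands upright on it from 30 to 62 mm height. The point is on the axis of the knob, half-way up the whole thing (31 mm above its underside); to be left where it is.
- mat_mid: The cork mat lying between the other two: a fixed round disc, 130 mm in diameter and 4 mm thick, the same as the others. Origin at the centre of its underside, on the table.
- mat_jar: The cork mat in front of the brush jar (on the robot's side of it, about 140 mm from centre to centre): fixed round disc, 130 mm in diameter, 4 mm thick. Origin at the centre of its underside.
- mat_bowl: The cork mat in front of the metal bowl (on the robot's side of it, about 140 mm from centre to centre): fixed round disc, 130 mm in diameter, 4 mm thick. Origin at the centre of its underside.
- brush_jar: Fixed terracotta jar, 80 mm in diameter and 90 mm high, with brushes standing in it up to about 145 mm above the table. It may be at the left or at the right. Origin at the centre of its underside.
- bowl: Fixed wide, low steel bowl, 124 mm across the rim and 45 mm high. It may be at the left or at the right, on the side where the jar is not. Origin at the centre of its underside.

How it is judged (in metres and radians):
At the end, for the whole second after the job is handed in: Slab on the middle mat, round block on the slab, line block on the jar's mat, corner block on the bowl's mat: each centre or grip within 15 mm of the middle of its mat or slab, upright within 7 degrees, released, at rest; square block moved at most 30 mm (horizontal distance between slab_mid and mat_mid below 0.015 m and z of slab_mid in the frame of mat_mid between 0.01 and 0.022 m and angle between each of slab_mid, round_block_mid, line_block_mid, corner_block_mid's own z axis and vertical below 0.12 rad and linear speed of each of slab, round_block, line_block, corner_block below 0.02 m/s and angular speed of each of slab, round_block, line_block, corner_block below 0.2 rad/s and horizontal distance between round_block_mid and slab_mid below 0.015 m and z of round_block_mid in the frame of slab_mid between 0.037 and 0.049 m and horizontal distance between line_block_mid and mat_jar below 0.015 m and z of line_block_mid in the frame of mat_jar between 0.029 and 0.041 m and horizontal distance between corner_block_mid and mat_bowl below 0.015 m and z of corner_block_mid in the frame of mat_bowl between 0.029 and 0.041 m and distance of square_block_mid from where it was at the start of the episode below 0.03 m); the robot touches nothing.
It fails at once if the square block was moved by more than 30 mm (distance of square_block_mid from where it was at the start of the episode above 0.03 m).
It also fails if it takes over 109 s, if anything falls off the work surface, if the arm or the gripper's body presses on something with over 40 N, if the wrist force passes 120 N, or if a joint passes its speed limit or range.

## Working session

There is one attempt and no reset: what is moved stays moved. The work goes in short steps, Python scripts to look and compute and a shell command to move; the robot and the scene stay as the last step left them, time stands still between calls to the robot, and variables do not carry over. Pictures are saved under pics/ and viewed, at most 14 in all, crops included, and the job is handed in when it is done.

```bash
mkdir -p pics; cat > h.py <<'E'
import numpy as np, cv2
from bench import r
from scipy.spatial.transform import Rotation as Ro
def snap(n,f):
    im=r.snapshot(n); cv2.imwrite('pics/'+f,im[:,:,::-1]); return im
def ray(n,uv,z,s=None):
    "intersect pixel(s) with world plane z"
    p=r.camera_params(n); K=np.array([[p['fx'],0,p['cx']],[0,p['fy'],p['cy']],[0,0,1.]])
    uv=np.array(uv,float).reshape(-1,1,2); u=cv2.undistortPoints(uv,K,np.array(p['D'],float))[:,0]
    d=np.c_[u,np.ones(len(u))]
    if n=='wrist':
        M=np.array(p['mount']); s=s or r.sense()
        T=np.eye(4); T[:3,:3]=Ro.from_euler('xyz',s['tcp_rot'],degrees=True).as_matrix(); T[:3,3]=s['tool_pos']
        W=T@M; o=W[:3,3]; d=d@W[:3,:3].T
    else:
        R=np.array(p['R']); t=np.array(p['t']); o=-R.T@t; d=d@R
    z=np.broadcast_to(z,len(d))
    return o+d*((z-o[2])/d[:,2])[:,None]
def go(x,y,yaw=None):
    "world shift (mm) to target in tool axes (m), yaw turn"
    s=r.sense(); R=Ro.from_euler('xyz',s['tcp_rot'],degrees=True).as_matrix()
    d=np.array([x,y,s['tool_pos'][2]])-s['tool_pos']
    print('tool shift m',np.round(R.T@d/1000,4),'pos',np.round(s['tool_pos'],1),'rot',np.round(s['tcp_rot'],1),'t',s['time'])
E
python3 - <<'E'
from h import *
s=r.sense(); print(s, r.tcp_to_grasp)
a=snap('top','top.png'); b=snap('scene','scene.png')
cv2.imwrite('pics/top2.png',cv2.resize(a[:,:,::-1],(800,600),interpolation=cv2.INTER_CUBIC))
p=r.camera_params('top');print(p)
E
```

```text
{'time': 0.0, 'joint_pos': array([ 6.11689159e+01,  7.51319841e+00,  8.53328591e+01, -9.03276351e-04,
        8.72597337e+01, -4.89200700e+00]), 'qd': array([ 0.01286632,  0.04568711, -0.14588831,  0.00352171,  0.03200261,
       -0.05751229]), 'joint_efforts': array([-9.93986323e-04, -5.69406724e+01, -5.00544798e+01, -3.39366998e-04,
        1.49893976e-02, -7.47180979e-05]), 'tool_pos': array([243.16123157, 547.90249691, 230.23001689]), 'tcp_rot': array([-1.79894517e+02, -8.12277272e-03,  1.56060959e+02]), 'ft_force': array([-0.55162663, -0.41655504,  0.43502046]), 'wrist_torque': array([0.04672089, 0.06883422, 0.06371036]), 'grip_force': 0.0, 'finger_gap': 85.19968203106572} 18.700000000000003
{'fx': 362.2715772901416, 'fy': 362.2715772901416, 'cx': 259.2741579644627, 'cy': 193.45896491172425, 'D': array([-0.07519513,  0.        ,  0.        ,  0.        ,  0.        ]), 'R': array([[-0.00738026, -0.9994128 , -0.03346027],
       [-0.98186225,  0.013582  , -0.18910856],
       [ 0.18945197,  0.03145771, -0.98138594]]), 't': array([ 20.15861241, 555.71863826, 861.11627738])}
```

View pics/top2.png

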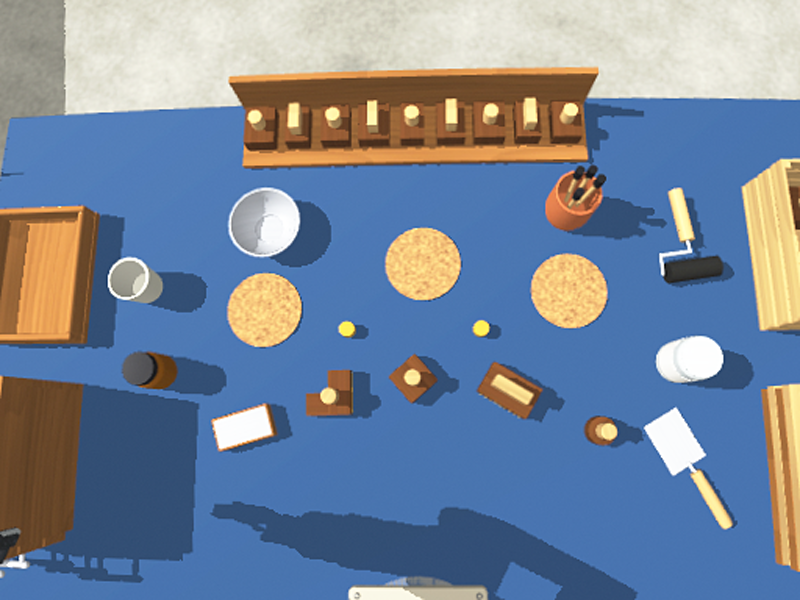

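View pics/scene.png

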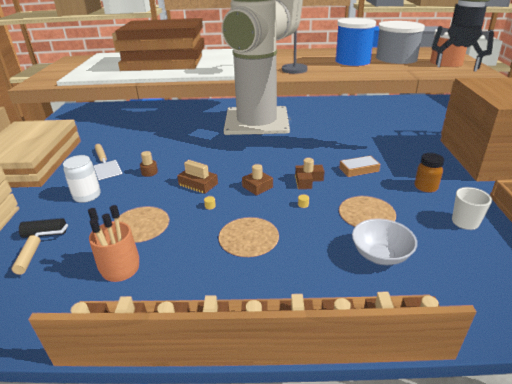

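The top view (800x600 scale) shows the bowl mat at (265,310), the middle mat at (423,263) and the jar mat at (569,291). The slab is at (243,427), the L block's knob at (329,396), the square block at (412,378), the line block at (512,390) and the round block at (603,431). There are two small yellow things at (347,328) and (481,328). I'll enlarge the blocks and fit the mats by colour.

```bash
python3 - <<'E'
from h import *
a=cv2.imread('pics/top.png')
cv2.imwrite('pics/c1.png',cv2.resize(a[220:300,130:265],(800,474),interpolation=cv2.INTER_CUBIC))
cv2.imwrite('pics/c2.png',cv2.resize(a[220:300,270:405],(800,474),interpolation=cv2.INTER_CUBIC))
hsv=cv2.cvtColor(a,cv2.COLOR_BGR2HSV)
for n,(u,v) in dict(bowl=(265,310),mid=(423,263),jar=(569,291)).items():
    u=int(u/1.5625);v=int(v/1.5625)
    m=np.zeros(a.shape[:2],np.uint8); m[v-32:v+33,u-32:u+33]=((hsv[...,0]>8)&(hsv[...,0]<30)&(hsv[...,1]>60))[v-32:v+33,u-32:u+33]*255
    k,l,st,c=cv2.connectedComponentsWithStats(m); i=1+np.argmax(st[1:,4])
    ct=max(cv2.findContours((l==i).astype(np.uint8),0,1)[0],key=len); e=cv2.fitEllipse(cv2.convexHull(ct))
    print(n,st[i],c[i],e, ray('top',c[i],4), ray('top',e[0],4))
E
```

```text
bowl [ 146  175   47   47 1753] [168.98516828 197.9572162 ] ((168.9474639892578, 197.9173583984375), (45.85378646850586, 48.1570930480957), 45.336280822753906) [[556.4641103  259.16348852   4.        ]] [[556.57454387 259.27126299   4.        ]]
mid [ 247  146   48   46 1751] [270.33809252 168.47287264] ((270.3070068359375, 168.46414184570312), (46.23164367675781, 47.79603576660156), 90.86038970947266) [[633.65641122 -14.5044266    4.        ]] [[633.68206827 -14.42093947   4.        ]]
jar [ 340  162   49   48 1810] [363.7878453  185.81823204] ((363.820556640625, 185.77149963378906), (46.612937927246094, 49.162498474121094), 120.35517883300781) [[ 582.31409489 -262.93846698    4.        ]] [[ 582.44015615 -263.03393302    4.        ]]
```

View pics/c1.png

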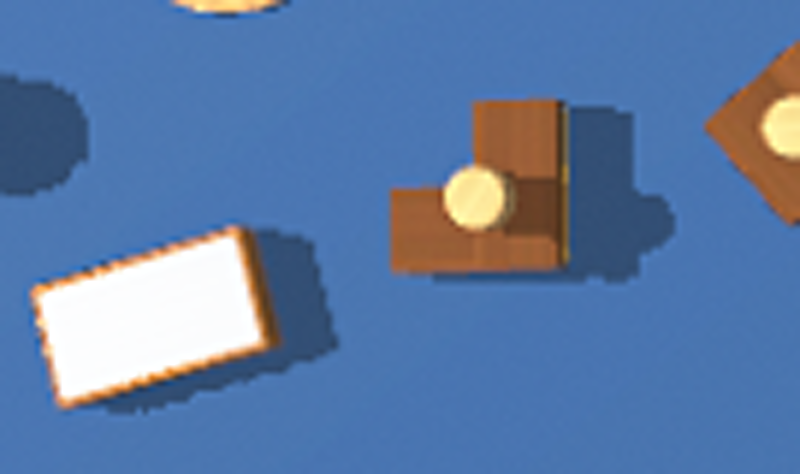

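View pics/c2.png

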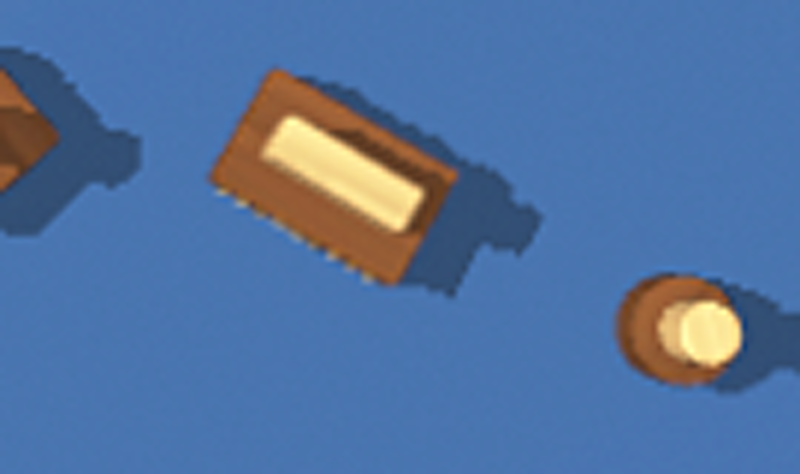

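The crops show the slab's top corners at about (35,288), (238,230), (265,345) and (62,407). The L block's outer corner is at (562,270), with leg ends at (562,100) and (390,270) and the knob top at (475,197). The line block's ridge top has corners at (290,115), (424,193), (400,235) and (263,155), and the round block's knob top is at (710,333).

```bash
python3 - <<'E'
from h import *
f=lambda L,u0:(np.array(L,float)+.5)/5.926-.5+[u0,220]
S=ray('top',f([(35,288),(238,230),(265,345),(62,407)],130),24)
print('slab',S.mean(0),np.linalg.norm(S-np.roll(S,-1,0),axis=1),[np.degrees(np.arctan2(*(b-a)[1::-1])) for a,b in((S[0],S[1]),(S[3],S[2]))])
L=ray('top',f([(562,270),(562,100),(390,270)],130),30); print('L',L, ray('top',f([(475,197)],130),62))
G=ray('top',f([(290,115),(424,193),(400,235),(263,155)],270),62)
print('line',G.mean(0),np.linalg.norm(G-np.roll(G,-1,0),axis=1),[np.degrees(np.arctan2(*(b-a)[1::-1])) for a,b in((G[0],G[1]),(G[3],G[2]))])
print('round',ray('top',f([(710,333)],270),62), ray('top',[(412/1.5625,377/1.5625)],62))
print(ray('top',[(347/1.5625,327/1.5625),(481/1.5625,327/1.5625)],20))
s=r.sense();print(s['tool_pos'],s['tcp_rot'])
p=r.camera_params('wrist');print(p['mount'],p['fx'])
go(405,300)
E
```

```text
slab [358.35309718 283.17161061  24.        ] [92.28579025 50.50360534 91.85745403 52.30795704] [np.float64(-74.35736469345723), np.float64(-73.23132541979614)]
L [[378.25591998 103.96820396  30.        ]
 [450.20795072 104.58605882  30.        ]
 [378.48798088 177.60111362  30.        ]] [[408.22348976 136.15246506  62.        ]]
line [ 414.82602365 -150.79369649   62.        ] [62.68289234 19.83604851 63.94441426 19.93174985] [np.float64(-121.206603314361), np.float64(-121.17299587470397)]
round [[ 348.79164141 -296.84858368   62.        ]] [[435.24947224   4.12292341  62.        ]]
[[ 521.67016522  112.70245508   20.        ]
 [ 518.89990857 -110.11716491   20.        ]]
[243.18739093 547.97005587 230.33528216] [-1.79904001e+02 -8.83733857e-03  1.56062818e+02]
[[ 4.65337681e-04 -9.47551959e-01 -3.19601421e-01  8.21316041e+01]
 [ 9.99999670e-01  6.53793871e-04 -4.82369997e-04  6.21220187e-01]
 [ 6.66024086e-04 -3.19601091e-01  9.47551951e-01 -1.43214236e+02]
 [ 0.00000000e+00  0.00000000e+00  0.00000000e+00  1.00000000e+00]] 305.1921377686095
tool shift m [-2.485e-01 -1.610e-01  2.000e-04] pos [243.2 548.  230.3] rot [-179.9   -0.   156.1] t 0.1
```

```bash
python3 -m handwheel '[[-0.0266,-0.0244,0,0],[-0.0266,-0.0244,0,0],[-0.0266,-0.0244,0,0],[-0.0266,-0.0244,0,0],[-0.0266,-0.0244,0,0],[-0.0266,-0.0244,0,0],[-0.0266,-0.0244,0,0],[-0.0266,-0.0244,0,0]]' 0.0854 40
python3 -m handwheel '[[0,0,0.01,8.3],[0,0,0.01,8.3],[0,0,0.01,8.3],[0,0,0.01,8.3],[0,0,0.01,8.3],[0,0,0.01,8.3],[0,0,0,0],[0,0,0,0]]'
python3 - <<'E'
from h import *
go(358.4,283.2)
a=snap('wrist','w1.png')
cv2.imwrite('pics/w1b.png',a[:,:,::-1])
# predicted slab centre in image
s=r.sense();p=r.camera_params('wrist');M=np.array(p['mount']);T=np.eye(4);T[:3,:3]=Ro.from_euler('xyz',s['tcp_rot'],degrees=True).as_matrix();T[:3,3]=s['tool_pos']
c=np.linalg.inv(T@M)@[358.4,283.2,24,1];print(p['fx']*c[0]/c[2]+p['cx'],p['fy']*c[1]/c[2]+p['cy'],c)
E
```

```text
time: 0.9
tool_pos: [358.8, 282.2, 230.9]
tcp_rot: [-180.0, -0.0, 156.1]
ft_force: [1.3, 0.4, -0.1]
finger_gap: 85.3
grip_force: 0.0
time: 1.7
tool_pos: [358.5, 283.5, 171.2]
tcp_rot: [-180.0, 0.0, 106.5]
ft_force: [-0.4, 0.0, 0.0]
finger_gap: 85.3
grip_force: 0.0
tool shift m [-0.0003 -0.0001  0.    ] pos [358.5 283.5 171.2] rot [-180.     0.   106.5] t 1.7
250.70256525656083 178.65138197269633 [ -0.94525819 -14.41607982 302.10504701   1.        ]
```

View pics/w1.png

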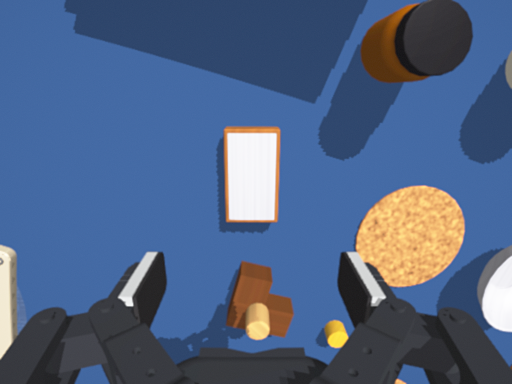

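The wrist view shows the slab centred at about (252,177) and aligned with the fingers, close to the predicted (251,179). I'll go down and grip it.

```bash
python3 -m handwheel '[[0,0,0.025,0],[0,0,0.025,0],[0,0,0.025,0],[0,0,0.025,0],[0,0,0.025,0],[0,0,0.02,0],[0,0,0.014,0],[0,0,0.008,0],[0,0,0,0],[0,0,0,0]]'
python3 -m handwheel '[[0,0,0,0],[0,0,0,0],[0,0,0,0],[0,0,0,0],[0,0,0,0],[0,0,0,0],[0,0,0,0],[0,0,0,0]]' 0.03 40
python3 -m handwheel '[[0,0,-0.005,0],[0,0,-0.01,0],[0,0,-0.02,0],[0,0,-0.02,0],[0,0,-0.025,0],[0,0,-0.025,0],[0,0,-0.02,0],[0,0,0,0],[0,0,0,0]]'
python3 - <<'E'
from h import *
go(633.7,-14.5)
E
```

```text
time: 2.75
tool_pos: [359.3, 284.0, 5.1]
tcp_rot: [179.9, -0.0, 106.3]
ft_force: [0.1, 0.4, -0.1]
finger_gap: 85.5
grip_force: 0.0
time: 3.55
tool_pos: [359.3, 284.1, 5.3]
tcp_rot: [179.9, -0.0, 106.3]
ft_force: [-0.8, -1.4, 6.1]
finger_gap: 53.1
grip_force: 42.7
time: 4.45
tool_pos: [358.9, 283.7, 129.5]
tcp_rot: [179.9, -0.0, 106.3]
ft_force: [-0.3, -0.1, -2.2]
finger_gap: 53.1
grip_force: 42.7
tool shift m [-3.633e-01  1.803e-01  1.000e-04] pos [358.9 283.7 129.5] rot [179.9  -0.  106.3] t 4.45
```

```bash
python3 -m handwheel '[[-0.015,0.0075,0,0],[-0.03,0.015,0,0],[-0.036,0.018,0,0],[-0.036,0.018,0,0],[-0.036,0.018,0,0],[-0.036,0.018,0,0],[-0.036,0.018,0,0],[-0.036,0.018,0,0],[-0.036,0.018,0,0],[-0.036,0.018,0,0]]'
python3 -m handwheel '[[-0.02,0.0095,0,0],[-0.01,0.0045,0,0],[0,0,0,0],[0,0,0,0],[0,0,0,0]]'
python3 - <<'E'
from h import *
go(633.7,-14.5)
a=snap('wrist','w2.png')
a=snap('top','t2.png')
cv2.imwrite('pics/t2c.png',cv2.resize(a[130:220,210:330,::-1],(800,600),interpolation=cv2.INTER_CUBIC))
E
```

```text
time: 5.45
tool_pos: [611.4, 9.3, 126.7]
tcp_rot: [-179.8, -0.1, 106.3]
ft_force: [-0.1, 0.4, -1.5]
finger_gap: 53.5
grip_force: 42.6
time: 5.95
tool_pos: [632.7, -13.0, 128.8]
tcp_rot: [-179.9, -0.0, 106.3]
ft_force: [0.1, 0.3, -1.8]
finger_gap: 53.2
grip_force: 42.7
tool shift m [-0.0017  0.0005 -0.    ] pos [632.7 -13.  128.8] rot [-179.9   -0.   106.3] t 5.95
```

View pics/w2.png

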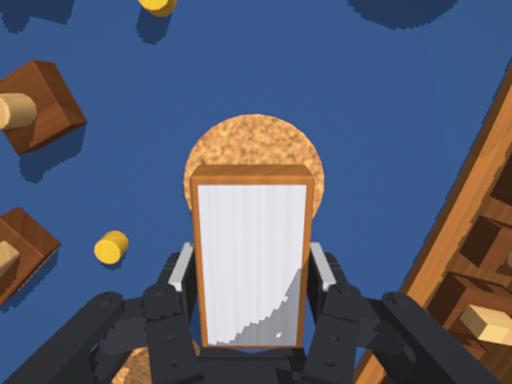

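The slab is held squarely over the middle mat, its top face running from v≈182 to v≈347. I'll work out where it sits in the grip.

```bash
python3 - <<'E'
from h import *
s=r.sense(); P=ray('wrist',[(196,183),(309,183),(302,346),(206,347)],128.8-5.2+24,s); print(P,P.mean(0),s['tool_pos'])
E
```

```text
[[597.96420221  23.45194304 147.6       ]
 [644.42541436  37.09888264 147.6       ]
 [672.21692269 -49.32156557 147.6       ]
 [623.17811397 -64.42831914 147.6       ]] [634.44616331 -13.29976476 147.6       ] [633.11384923 -13.14825482 129.35684902]
```

```bash
python3 -m handwheel '[[-0.001,0,0.02,0],[0,0,0.025,0],[0,0,0.025,0],[0,0,0.02,0],[0,0,0.014,0],[0,0,0.008,0],[0,0,0.004,0],[0,0,0.002,0],[0,0,0.0015,0],[0,0,0,0]]'
python3 -m handwheel '[[0,0,0,0],[0,0,0,0],[0,0,0,0]]'
```

```text
time: 7.05
tool_pos: [634.5, -15.3, 10.5]
tcp_rot: [179.9, 0.0, 106.3]
ft_force: [0.2, -0.1, -1.6]
finger_gap: 52.9
grip_force: 42.6
time: 7.35
tool_pos: [634.1, -15.3, 10.1]
tcp_rot: [180.0, 0.0, 106.3]
ft_force: [0.2, -0.6, -0.9]
finger_gap: 53.2
grip_force: 42.6
```

```bash
python3 -m handwheel '[[0,0,0.001,0],[0,0,0,0],[0,0,0,0]]'
python3 -m handwheel '[[0,0,0,0],[0,0,0,0],[0,0,0,0],[0,0,0,0],[0,0,0,0]]' 0.0854
python3 -m handwheel '[[0,0,-0.01,0],[0,0,-0.02,0],[0,0,-0.03,0],[0,0,-0.03,0],[0,0,-0.03,0],[0,0,-0.02,0],[0,0,0,0],[0,0,0,0]]'
python3 - <<'E'
from h import *
go(348.8,-296.8)
E
```

```text
time: 7.65
tool_pos: [634.2, -15.3, 9.4]
tcp_rot: [180.0, 0.0, 106.3]
ft_force: [-3.8, 0.0, 5.3]
finger_gap: 53.3
grip_force: 43.4
time: 8.15
tool_pos: [633.9, -15.2, 8.7]
tcp_rot: [-180.0, -0.0, 106.3]
ft_force: [0.1, 0.4, 0.1]
finger_gap: 85.5
grip_force: 0.0
time: 8.95
tool_pos: [634.3, -15.3, 149.6]
tcp_rot: [179.9, 0.0, 106.3]
ft_force: [0.1, -0.6, -0.3]
finger_gap: 84.8
grip_force: 0.0
tool shift m [-0.1903 -0.3529 -0.0004] pos [634.3 -15.3 149.6] rot [179.9   0.  106.3] t 8.95
```

```bash
python3 -m handwheel '[[-0.01,-0.018,0,0],[-0.019,-0.035,0,0],[-0.019,-0.035,0,0],[-0.019,-0.035,0,0],[-0.019,-0.035,0,0],[-0.019,-0.035,0,0],[-0.019,-0.035,0,0],[-0.019,-0.035,0,0],[-0.019,-0.035,0,0],[-0.019,-0.035,0,0]]'
python3 -m handwheel '[[-0.0093,-0.018,0,0],[0,-0.002,0,0],[0,0,0,0],[0,0,0,0]]'
python3 - <<'E'
from h import *
go(348.8,-296.8)
a=snap('wrist','w3.png')
E
```

```text
time: 9.95
tool_pos: [362.9, -282.3, 147.2]
tcp_rot: [-179.9, -0.1, 106.3]
ft_force: [1.0, -0.7, 0.6]
finger_gap: 85.6
grip_force: 0.0
time: 10.35
tool_pos: [348.6, -295.8, 148.1]
tcp_rot: [-180.0, -0.1, 106.3]
ft_force: [0.3, 0.5, 0.3]
finger_gap: 85.0
grip_force: 0.0
tool shift m [-0.001  -0.0001 -0.    ] pos [ 348.6 -295.8  148.1] rot [-1.800e+02 -1.000e-01  1.063e+02] t 10.35
```

View pics/w3.png

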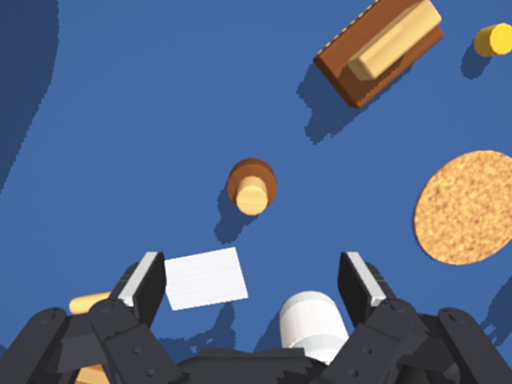

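The round block's knob top is at (252,200). I'll compare that with the top-camera position and check clearance to the scraper and the white jar.

```bash
python3 - <<'E'
from h import *
s=r.sense();print(ray('wrist',[(252,200)],62,s), ray('wrist',[(165,258),(235,248),(247,297),(175,310)],3,s), ray('top',[(657/1.5625,358/1.5625),(690/1.5625,380/1.5625)],[40,0]),s['tool_pos'])
E
```

```text
[[ 349.69391802 -296.13967083   62.        ]] [[ 284.01620518 -407.51030512    3.        ]
 [ 353.71761413 -373.84705516    3.        ]
 [ 383.41570802 -430.86743984    3.        ]
 [ 308.0543766  -472.99010692    3.        ]] [[ 461.47381055 -390.51479079   40.        ]
 [ 427.07745386 -460.27704534    0.        ]] [ 348.8768452  -295.8191789   148.30112503]
```

```bash
python3 -m handwheel '[[-0.0005,0.0005,0.02,0],[0,0,0.025,0],[0,0,0.025,0],[0,0,0.02,0],[0,0,0.014,0],[0,0,0.008,0],[0,0,0.002,0],[0,0,0,0],[0,0,0,0]]'
python3 -m handwheel '[[0,0,0,0],[0,0,0,0],[0,0,0,0],[0,0,0,0],[0,0,0,0],[0,0,0,0],[0,0,0,0],[0,0,0,0]]' 0.01 40
python3 -m handwheel '[[0,0,-0.005,0],[0,0,-0.01,0],[0,0,-0.02,0],[0,0,-0.025,0],[0,0,-0.025,0],[0,0,-0.025,0],[0,0,-0.01,0],[0,0,0,0],[0,0,0,0]]'
python3 - <<'E'
from h import *
go(634,-15)
a=snap('top','t3.png')
cv2.imwrite('pics/t3c.png',cv2.resize(a[125:215,210:330,::-1],(800,600),interpolation=cv2.INTER_CUBIC))
E
```

```text
time: 11.3
tool_pos: [349.7, -297.5, 35.7]
tcp_rot: [180.0, 0.1, 106.3]
ft_force: [0.4, -0.2, 0.3]
finger_gap: 85.4
grip_force: 0.0
time: 12.1
tool_pos: [349.0, -297.3, 35.1]
tcp_rot: [-180.0, 0.0, 106.3]
ft_force: [-2.5, 0.5, 5.0]
finger_gap: 25.0
grip_force: 39.2
time: 13.0
tool_pos: [348.7, -296.8, 153.9]
tcp_rot: [-180.0, -0.0, 106.3]
ft_force: [-0.3, -0.7, -1.3]
finger_gap: 25.0
grip_force: 39.3
tool shift m [ 0.1906  0.3528 -0.    ] pos [ 348.7 -296.8  153.9] rot [-180.    -0.   106.3] t 13.0
```

View pics/t3c.png

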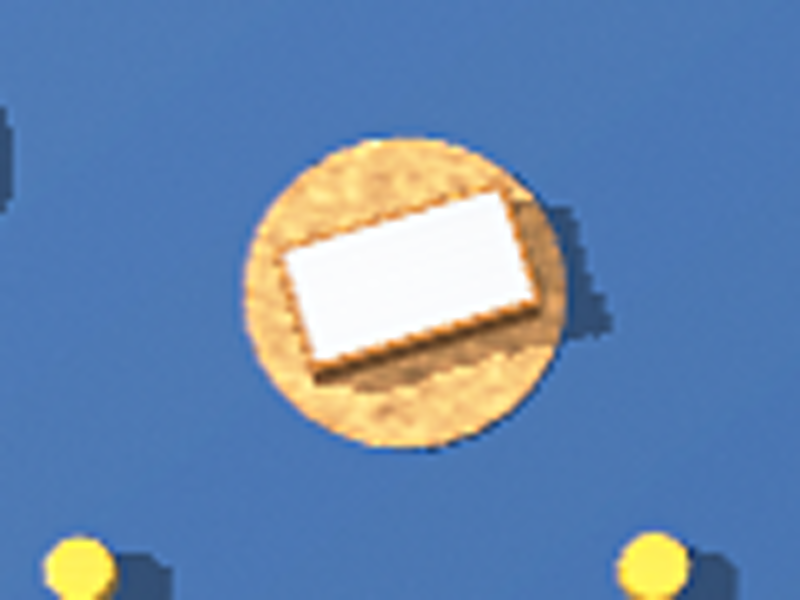

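The slab lies on the middle mat, with its top centre at about (411,277) in the crop. That puts it close to the mat's centre (405,293) once its height is allowed for.

```bash
python3 - <<'E'
from h import *
print(ray('top',(np.array([(284,252),(502,190),(540,300),(318,365)])+.5)/6.6667-.5+[210,125],28).mean(0))
E
python3 -m handwheel '[[0.01,0.018,0,0],[0.019,0.035,0,0],[0.019,0.035,0,0],[0.019,0.035,0,0],[0.019,0.035,0,0],[0.019,0.035,0,0],[0.019,0.035,0,0],[0.019,0.035,0,0],[0.019,0.035,0,0],[0.019,0.035,0,0]]'
python3 -m handwheel '[[0.0094,0.018,0,0],[0,0.002,0,0],[0,0,0,0],[0,0,0,0]]'
python3 - <<'E'
from h import *
go(634,-14.5)
E
```

```text
[633.88962546 -16.95744262  28.        ]
time: 14.05
tool_pos: [617.8, -28.6, 152.4]
tcp_rot: [-179.8, -0.1, 106.3]
ft_force: [-0.7, 0.2, -0.9]
finger_gap: 25.0
grip_force: 39.5
time: 14.45
tool_pos: [633.4, -16.2, 153.5]
tcp_rot: [-179.9, -0.0, 106.2]
ft_force: [0.1, -0.0, -0.6]
finger_gap: 24.8
grip_force: 39.6
tool shift m [ 0.0014  0.001  -0.    ] pos [633.4 -16.2 153.5] rot [-179.9   -0.   106.2] t 14.45
```

```bash
python3 -m handwheel '[[0,0,0.015,0],[0,0,0.025,0],[0,0,0.02,0],[0,0,0.014,0],[0,0,0.008,0],[0,0,0.004,0],[0,0,0.002,0],[0,0,0.001,0],[0,0,0,0],[0,0,0,0]]'
python3 -m handwheel '[[0,0,0.001,0],[0,0,0,0],[0,0,0,0]]'
```

```text
time: 15.45
tool_pos: [635.1, -15.5, 66.6]
tcp_rot: [179.9, 0.0, 106.3]
ft_force: [-0.4, 0.1, -0.9]
finger_gap: 24.7
grip_force: 39.6
time: 15.75
tool_pos: [634.5, -15.5, 64.8]
tcp_rot: [180.0, 0.0, 106.3]
ft_force: [0.3, 0.6, -1.6]
finger_gap: 25.1
grip_force: 39.6
```

```bash
python3 -m handwheel '[[0,0,0.001,0],[0,0,0.0005,0],[0,0,0,0],[0,0,0,0],[0,0,0,0]]'
python3 -m handwheel '[[0,0,0,0],[0,0,0,0],[0,0,0,0],[0,0,0,0],[0,0,0,0]]' 0.0854
python3 -m handwheel '[[0,0,-0.01,0],[0,0,-0.02,0],[0,0,-0.03,0],[0,0,-0.03,0],[0,0,0,0],[0,0,0,8.5],[0,0,0,8.5],[0,0,0,8.5],[0,0,0,8.5],[0,0,0,8.5]]'
python3 -m handwheel '[[0,0,0,4.8],[0,0,0,0],[0,0,0,0],[0,0,0,0]]'
python3 - <<'E'
from h import *
go(414.8,-150.8)
E
```

```text
time: 16.25
tool_pos: [634.5, -15.5, 63.2]
tcp_rot: [-180.0, -0.0, 106.3]
ft_force: [0.2, 0.2, -0.6]
finger_gap: 24.9
grip_force: 39.7
time: 16.75
tool_pos: [634.6, -15.5, 63.4]
tcp_rot: [180.0, 0.0, 106.3]
ft_force: [-1.0, -0.5, 1.1]
finger_gap: 85.2
grip_force: 0.0
time: 17.75
tool_pos: [634.4, -15.5, 153.3]
tcp_rot: [-180.0, 0.0, 63.4]
ft_force: [-0.7, -0.1, 0.2]
finger_gap: 85.4
grip_force: 0.0
time: 18.15
tool_pos: [634.5, -15.5, 153.3]
tcp_rot: [-180.0, 0.0, 59.1]
ft_force: [0.1, 0.2, -0.1]
finger_gap: 85.2
grip_force: 0.0
tool shift m [-0.229 -0.119  0.   ] pos [634.5 -15.5 153.3] rot [-180.     0.    59.1] t 18.15
```

```bash
python3 -m handwheel '[[-0.014,-0.007,0,0],[-0.029,-0.015,0,0],[-0.029,-0.015,0,0],[-0.029,-0.015,0,0],[-0.029,-0.015,0,0],[-0.029,-0.015,0,0],[-0.029,-0.015,0,0],[-0.029,-0.015,0,0],[-0.012,-0.007,0,0],[0,0,0,0]]'
python3 -m handwheel '[[0,0,0,0],[0,0,0,0],[0,0,0,0]]'
python3 - <<'E'
from h import *
go(414.8,-150.8)
a=snap('wrist','w4.png')
E
```

```text
time: 19.15
tool_pos: [413.7, -151.0, 153.5]
tcp_rot: [180.0, 0.0, 58.9]
ft_force: [0.6, -0.1, 0.4]
finger_gap: 85.3
grip_force: 0.0
time: 19.45
tool_pos: [415.2, -149.8, 153.3]
tcp_rot: [-180.0, -0.0, 59.0]
ft_force: [0.1, 0.1, 0.2]
finger_gap: 85.3
grip_force: 0.0
tool shift m [-0.001   0.0001 -0.    ] pos [ 415.2 -149.8  153.3] rot [-180.   -0.   59.] t 19.45
```

View pics/w4.png

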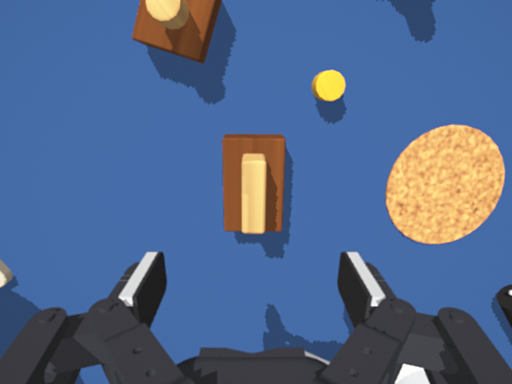

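The line block is lined up with the fingers, its ridge centred at about (254,195). I'll go down and grip it.

```bash
python3 -m handwheel '[[-0.001,0,0.02,0],[0,0,0.025,0],[0,0,0.025,0],[0,0,0.025,0],[0,0,0.014,0],[0,0,0.007,0],[0,0,0.002,0],[0,0,0,0],[0,0,0,0]]'
python3 -m handwheel '[[0,0,0,0],[0,0,0,0],[0,0,0,0],[0,0,0,0],[0,0,0,0],[0,0,0,0],[0,0,0,0],[0,0,0,0]]' 0.005 40
python3 -m handwheel '[[0,0,-0.005,0],[0,0,-0.01,0],[0,0,-0.02,0],[0,0,-0.025,0],[0,0,-0.025,0],[0,0,-0.025,0],[0,0,-0.01,0],[0,0,0,0],[0,0,0,0]]'
python3 - <<'E'
from h import *
go(582.4,-263)
E
```

```text
time: 20.4
tool_pos: [414.8, -151.5, 36.3]
tcp_rot: [179.9, -0.0, 59.0]
ft_force: [0.5, -0.4, 0.4]
finger_gap: 85.1
grip_force: 0.0
time: 21.2
tool_pos: [414.1, -151.3, 35.4]
tcp_rot: [180.0, 0.0, 59.0]
ft_force: [0.2, -1.3, 1.2]
finger_gap: 19.3
grip_force: 45.2
time: 22.1
tool_pos: [413.6, -151.0, 154.5]
tcp_rot: [-179.9, 0.0, 59.0]
ft_force: [-0.3, -0.4, -1.8]
finger_gap: 19.2
grip_force: 44.9
tool shift m [-8.900e-03  2.024e-01 -2.000e-04] pos [ 413.6 -151.   154.5] rot [-179.9    0.    59. ] t 22.1
```

```bash
python3 -m handwheel '[[-0.001,0.015,0,0],[-0.001,0.03,0,0],[-0.001,0.03,0,0],[-0.001,0.03,0,0],[-0.001,0.03,0,0],[-0.001,0.03,0,0],[-0.001,0.02,0,0],[-0.001,0.0125,0,0],[-0.001,0.005,0,0],[0,0,0,0]]'
python3 -m handwheel '[[0,0,0.02,0],[0,0,0.025,0],[0,0,0.025,0],[0,0,0.02,0],[0,0,0.01,0],[0,0,0.005,0],[0,0,0.002,0],[0,0,0,0],[0,0,0,0],[0,0,0,0]]'
python3 - <<'E'
from h import *
go(582.4,-263)
E
```

```text
time: 23.1
tool_pos: [582.1, -263.1, 153.3]
tcp_rot: [-179.8, 0.0, 58.9]
ft_force: [-0.9, 0.4, -1.7]
finger_gap: 19.2
grip_force: 44.8
time: 24.1
tool_pos: [583.5, -263.7, 49.4]
tcp_rot: [179.9, -0.0, 59.0]
ft_force: [-0.6, 0.3, -0.7]
finger_gap: 19.2
grip_force: 44.9
tool shift m [ 0.     -0.0013 -0.    ] pos [ 583.5 -263.7   49.4] rot [179.9  -0.   59. ] t 24.1
```

```bash
python3 -m handwheel '[[0,-0.001,0.005,0],[0,0,0.002,0],[0,0,0.0015,0],[0,0,0.001,0],[0,0,0.0005,0],[0,0,0,0],[0,0,0,0],[0,0,0,0]]'
python3 -m handwheel '[[0,0,0,0],[0,0,0,0],[0,0,0,0],[0,0,0,0],[0,0,0,0]]' 0.0854
python3 -m handwheel '[[0,0,-0.01,0],[0,0,-0.02,0],[0,0,-0.03,0],[0,0,-0.03,0],[0,0,-0.025,0],[0,0,0,0],[0,0,0,0]]'
python3 - <<'E'
from h import *
go(408.3,135.5)
E
```

```text
time: 24.9
tool_pos: [581.8, -262.7, 39.3]
tcp_rot: [-180.0, 0.0, 59.0]
ft_force: [-4.6, 3.2, 9.7]
finger_gap: 19.4
grip_force: 46.3
time: 25.4
tool_pos: [582.0, -262.8, 38.2]
tcp_rot: [-180.0, -0.0, 59.0]
ft_force: [-0.1, 0.2, -0.2]
finger_gap: 85.5
grip_force: 0.0
time: 26.1
tool_pos: [582.6, -263.2, 154.9]
tcp_rot: [179.9, -0.0, 59.0]
ft_force: [0.1, 0.3, -0.9]
finger_gap: 85.4
grip_force: 0.0
tool shift m [ 0.2517 -0.3549 -0.0009] pos [ 582.6 -263.2  154.9] rot [179.9  -0.   59. ] t 26.1
```

```bash
python3 -m handwheel '[[0.0125,-0.0175,0,0],[0.025,-0.0355,0,0],[0.025,-0.0355,0,0],[0.025,-0.0355,0,0],[0.025,-0.0355,0,0],[0.025,-0.0355,0,0],[0.025,-0.0355,0,0],[0.025,-0.0355,0,0],[0.025,-0.0355,0,0],[0.025,-0.0355,0,0]]'
python3 -m handwheel '[[0.0125,-0.0175,0,0],[0.0017,0,0,0],[0,0,0,0],[0,0,0,0]]'
python3 - <<'E'
from h import *
go(408.3,135.5)
a=snap('wrist','w5.png')
E
```

```text
time: 27.1
tool_pos: [413.8, 115.6, 152.0]
tcp_rot: [-179.9, 0.1, 58.9]
ft_force: [1.5, 0.1, -0.1]
finger_gap: 85.3
grip_force: 0.0
time: 27.5
tool_pos: [408.0, 134.8, 152.7]
tcp_rot: [-180.0, 0.1, 58.9]
ft_force: [-0.2, -0.0, 0.4]
finger_gap: 85.3
grip_force: 0.0
tool shift m [ 0.0007 -0.0001 -0.    ] pos [408.  134.8 152.7] rot [-1.80e+02  1.00e-01  5.89e+01] t 27.5
```

View pics/w5.png

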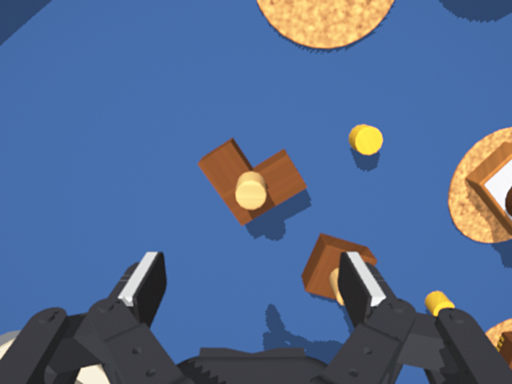

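The L block's knob is at (250,189), between the fingers, and the square block is well clear. I'll grip it.

```bash
python3 -c "
from h import *
print(ray('wrist',[(251,191)],62,r.sense()))"
python3 -m handwheel '[[0.0005,0,0.02,0],[0,0,0.025,0],[0,0,0.025,0],[0,0,0.025,0],[0,0,0.014,0],[0,0,0.007,0],[0,0,0.001,0],[0,0,0,0],[0,0,0,0]]'
python3 -m handwheel '[[0,0,0,0],[0,0,0,0],[0,0,0,0],[0,0,0,0],[0,0,0,0],[0,0,0,0],[0,0,0,0],[0,0,0,0]]' 0.01 40
python3 -m handwheel '[[0,0,-0.005,0],[0,0,-0.01,0],[0,0,-0.02,0],[0,0,-0.025,0],[0,0,-0.025,0],[0,0,-0.025,0],[0,0,-0.01,0],[0,0,0,0],[0,0,0,0]]'
python3 - <<'E'
from h import *
go(556.5,259.2)
E
```

```text
[[410.67035012 139.67963538  62.        ]]
time: 28.45
tool_pos: [409.3, 136.1, 37.3]
tcp_rot: [179.9, -0.1, 58.9]
ft_force: [-0.0, 0.5, 0.1]
finger_gap: 85.4
grip_force: 0.0
time: 29.25
tool_pos: [408.5, 136.2, 36.6]
tcp_rot: [180.0, -0.0, 59.0]
ft_force: [-1.3, 0.0, 5.1]
finger_gap: 24.5
grip_force: 39.5
time: 30.15
tool_pos: [407.8, 135.9, 155.4]
tcp_rot: [-180.0, 0.0, 59.0]
ft_force: [-0.6, -0.9, -2.0]
finger_gap: 24.7
grip_force: 39.4
tool shift m [ 0.1823  0.0638 -0.0002] pos [407.8 135.9 155.4] rot [-180.    0.   59.] t 30.15
```

```bash
python3 -m handwheel '[[0.014,0.005,0,0],[0.028,0.01,0,0],[0.028,0.01,0,0],[0.028,0.01,0,0],[0.028,0.01,0,0],[0.028,0.01,0,0],[0.018,0.006,0,0],[0.008,0.0028,0,0],[0,0,0,0],[0,0,0,0]]'
python3 -m handwheel '[[0,0,0.02,0],[0,0,0.025,0],[0,0,0.025,0],[0,0,0.02,0],[0,0,0.01,0],[0,0,0.005,0],[0,0,0.002,0],[0,0,0,0],[0,0,0,0],[0,0,0,0]]'
python3 - <<'E'
from h import *
go(556.5,259.2)
E
```

```text
time: 31.15
tool_pos: [554.7, 256.8, 155.1]
tcp_rot: [-179.9, 0.1, 59.0]
ft_force: [0.1, 0.8, -1.6]
finger_gap: 24.9
grip_force: 39.5
time: 32.15
tool_pos: [556.5, 257.7, 50.4]
tcp_rot: [179.9, -0.1, 59.0]
ft_force: [0.4, -0.8, -1.7]
finger_gap: 24.7
grip_force: 39.5
tool shift m [ 0.0013 -0.0007  0.    ] pos [556.5 257.7  50.4] rot [ 1.799e+02 -1.000e-01  5.900e+01] t 32.15
```

```bash
python3 -m handwheel '[[0,0,0.005,0],[0,0,0.002,0],[0,0,0.0015,0],[0,0,0.001,0],[0,0,0.0005,0],[0,0,0,0],[0,0,0,0],[0,0,0,0]]'
python3 -m handwheel '[[0,0,0,0],[0,0,0,0],[0,0,0,0],[0,0,0,0],[0,0,0,0]]' 0.0854
python3 -m handwheel '[[0,0,-0.01,0],[0,0,-0.02,0],[0,0,-0.03,0],[0,0,-0.03,0],[0,0,-0.03,0],[0.03,0.0,0,0],[-0.03,-0.03,0,0],[-0.03,-0.03,0,0],[-0.03,-0.03,0,0],[-0.03,-0.03,0,0]]'
python3 -m handwheel '[[-0.03,-0.03,0,0],[-0.03,-0.03,0,0],[-0.01,0,0,0],[0,0,0,0],[0,0,0,0]]'
python3 - <<'E'
from h import *
a=snap('top','t9.png'); snap('scene','s9.png')
cv2.imwrite('pics/t9c.png',cv2.resize(a[130:280,140:400,::-1],(800,462),interpolation=cv2.INTER_CUBIC))
E
```

```text
time: 32.95
tool_pos: [555.5, 257.4, 40.7]
tcp_rot: [-180.0, 0.0, 59.0]
ft_force: [-8.7, -3.6, 13.2]
finger_gap: 24.6
grip_force: 40.7
time: 33.45
tool_pos: [555.7, 257.4, 39.1]
tcp_rot: [-180.0, 0.0, 59.0]
ft_force: [-0.6, 0.5, -0.5]
finger_gap: 85.2
grip_force: 0.0
time: 34.45
tool_pos: [405.2, 241.9, 159.5]
tcp_rot: [-180.0, -0.0, 59.0]
ft_force: [-0.3, -0.4, 1.1]
finger_gap: 85.5
grip_force: 0.0
time: 34.95
tool_pos: [319.9, 213.5, 160.3]
tcp_rot: [179.9, -0.1, 58.9]
ft_force: [0.1, 0.7, -1.0]
finger_gap: 85.4
grip_force: 0.0
```

View pics/t9c.png

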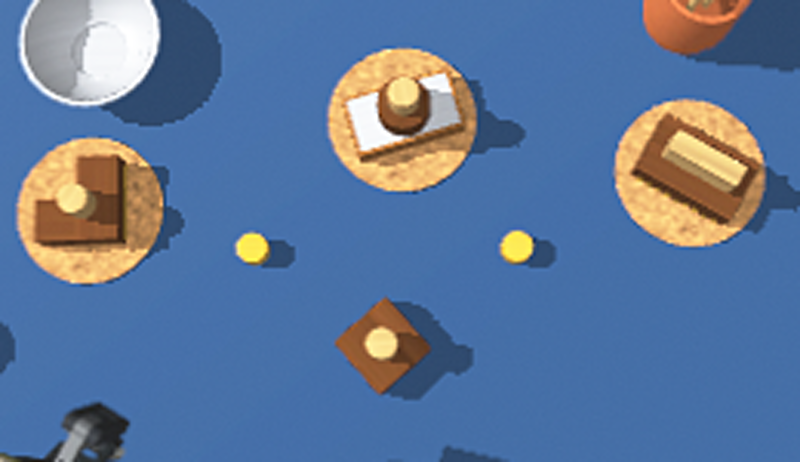

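View pics/s9.png

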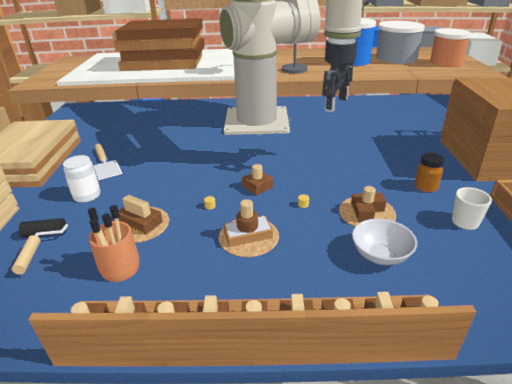

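Everything stands upright on its mat: knob tops at (74,199) and (404,95), line ridge centre at (707,161). I'll check the offsets and hand in if they are small.

```bash
python3 - <<'E'
from h import *
k=260/800
P=ray('top',(np.array([(74,199),(404,95),(707,161)])+.5)*k-.5+[140,130],[66,90,66])
T=np.array([[556.5,259.2],[633.8,-15.7],[582.4,-263]])
d=P[:,:2]-T; print(d); 
if np.linalg.norm(d,axis=1).max()<8: print(r.hand_in())
E
```

```text
[[-1.95569403 -4.02314926]
 [-2.77567308 -0.61361829]
 [-3.58232843  1.55842071]]
the job is handed in; nothing more can be done
None
```

The printing station is set out and handed in at about 35 s. In the last top view each block's grip is within about 5 mm of its target, all blocks are upright, and the square block was not touched; the verdict itself was not shown.

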